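# Finials in order of height on the drying batten

### The job

Set the four turned finials out for waxing: stand them upright on the batten's four cork pads, one centred on each pad, in order of height, with the shortest on the pad next to the wax tin and the tallest at the other end. Do not knock any finial over, and leave the wax tin and the roll of tape where they are.

Things in the scene. Friction and masses are not known exactly. Their poses are not given: they have to be found in the camera images.
- finial_50: the shortest of four turned pale-wood finials of one pattern (round foot, narrow neck, barrel-shaped head), 50 mm tall, foot 34 mm across, head 23 mm across and widest (straight-sided) at 35 to 42 mm above its foot (grip there); stands loose on the left half of the worktop (the small turned part at the very back is not one of the four); origin at the centre of its underside, z up along its axis
- finial_66: the second shortest of four turned pale-wood finials of one pattern (round foot, narrow neck, barrel-shaped head), 66 mm tall, foot 42 mm across, head 29 mm across and widest (straight-sided) at 46 to 55 mm above its foot (grip there); stands loose on the left half of the worktop (the small turned part at the very back is not one of the four); origin at the centre of its underside, z up along its axis
- finial_82: the second tallest of four turned pale-wood finials of one pattern (round foot, narrow neck, barrel-shaped head), 82 mm tall, foot 50 mm across, head 34 mm across and widest (straight-sided) at 57 to 69 mm above its foot (grip there); stands loose on the left half of the worktop (the small turned part at the very back is not one of the four); origin at the centre of its underside, z up along its axis
- finial_98: the tallest of four turned pale-wood finials of one pattern (round foot, narrow neck, barrel-shaped head), 98 mm tall, foot 58 mm across, head 39 mm across and widest (straight-sided) at 69 to 82 mm above its foot (grip there); stands loose on the left half of the worktop (the small turned part at the very back is not one of the four); origin at the centre of its underside, z up along its axis
- pad_0: flat round cork pad, 64 mm across and 3 mm thick, the end pad on the batten's -y side; pad_0 to pad_3 are fixed in a straight row 80 mm apart on a pale plywood batten (330 x 80 mm, 12 mm thick) that lies on the worktop; origin at the centre of the pad's underside, on the batten's top; the pad's top is 3 mm higher (15 mm above the worktop); y axis along the row towards pad_3, z up
- pad_1: flat round cork pad, 64 mm across and 3 mm thick, next to pad_0; pad_0 to pad_3 are fixed in a straight row 80 mm apart on a pale plywood batten (330 x 80 mm, 12 mm thick) that lies on the worktop; origin at the centre of the pad's underside, on the batten's top; the pad's top is 3 mm higher (15 mm above the worktop); y axis along the row towards pad_3, z up
- pad_2: flat round cork pad, 64 mm across and 3 mm thick, next to pad_3; pad_0 to pad_3 are fixed in a straight row 80 mm apart on a pale plywood batten (330 x 80 mm, 12 mm thick) that lies on the worktop; origin at the centre of the pad's underside, on the batten's top; the pad's top is 3 mm higher (15 mm above the worktop); y axis along the row towards pad_3, z up
- pad_3: flat round cork pad, 64 mm across and 3 mm thick, the end pad on the batten's +y side; pad_0 to pad_3 are fixed in a straight row 80 mm apart on a pale plywood batten (330 x 80 mm, 12 mm thick) that lies on the worktop; origin at the centre of the pad's underside, on the batten's top; the pad's top is 3 mm higher (15 mm above the worktop); y axis along the row towards pad_3, z up
- wax_tin: round tin of paste wax with a grey press lid and yellow-brown sides, 79 mm across, 47 mm tall, loose on the worktop just beyond one end of the batten (its centre 95 mm beyond the end pad's); which end changes; origin at the centre of its underside; leave it in place (a second such tin far back right is of no concern)
- tape_roll: roll of masking tape lying flat, 96 mm across, 24 mm tall, loose on the worktop just beyond the batten's other end (95 mm beyond the end pad's centre); a bystander to leave alone; origin at the centre of its underside
Mind the look-alikes: they are no part of the job. Leave any black or red look-alike of the finial_50 alone.

How it is judged:
By the outcome, as a careful person would: the job done as asked, in the order asked, and still so for the second after the job is handed in, with the robot touching nothing.
It also fails if it takes over 112 s, if anything falls off the work surface, if the arm or the gripper's body presses on something with over 40 N, if the wrist force passes 120 N, or if a joint passes its speed limit or range.

### The arm

A 7-joint arm with a two-finger parallel gripper is mounted at the origin on a cart in front of the work surface, level with it; the furniture and walls round the work are solid. World frame = base frame: x ahead of the robot, y to its left, z up, the work surface at z = 0. Lengths are in m, angles in rad, forces in N, time in s.
With the tool pointing down it reaches from about 0.35 to 0.9 m from the base axis. Payload 7.2 kg.
Tool frame: the origin (TCP) lies at the very end of the fingers, on their centre line; the grasp point (between the pads) lies 19 mm behind it; z points along the fingers, y is the line along which they close (so a half turn about z gives the same grasp; the last joint's range is limited). The gripper opens to 88 mm and grips with 3 to 60 N. Pads are 20 mm wide; open, the fingers measure 115 mm over their backs; the gripper's body (75 mm by 178 mm) begins 61 mm behind the grasp point.
Start: joints at [1.195, 0.411, -0.013, 1.596, 0.006, 1.134, -0.082], TCP at [0.189, -0.596, 0.223] pointing down, gripper open.
Joint ranges: [-2.95, 2.95], [-0.29, 1.99], [-1.47, 1.44], [0.14, 2.54], [-1.03, 4.17], [0.13, 1.85], [-2.86, 2.86]. Speed limits (rad/s): [2.39, 2.39, 3.01, 3.01, 3.14, 3.14, 3.14].

### API

Orientations are given as [roll, pitch, yaw] about the fixed x, y, z axes, in that order (R = Rz(yaw) Ry(pitch) Rx(roll)).
In Python, from cell import ctrl gives the robot as it stands. The module is installed in compiled form; this text tells all that it offers.
- The arm moves only by the tool arm_command, never from a script. Its argument "plan" is one flat list of numbers, 7 for each row, row after row: the shift along the tool's x, y, z in mm, then the turn, a rotation vector about the tool's x, y, z in rad, then the finger opening in mm, from 0 to 87.8. A call has 1 to 12 rows; each row is the pose to reach, as a shift and turn from the pose commanded when the call began, along the tool's axes at that moment; what a row does not reach only later rows make up. A row lasts 1/8 s, in which the tool goes at most 62.5 mm and 10.7 degrees, less where a joint would pass 70% of its speed; a pose out of reach is approached as far as the arm can. A call with a gripper value outside its range is refused whole. The fingers move at their own pace and stop on an object; "squeeze" is the grip in N (left out, the last holds). Time passes only in rows, so rows that repeat a pose let the fingers close. It gives the time, the measured TCP pose, the force, the opening and the grip force at its end, in the units of the state.
- ctrl.get_state(): the state, without advancing time (a new reading comes with each control period).
- ctrl.read_camera(name): name is "scene" or "top"; returns (picture, depth): 420x560x3 uint8, red, green, blue; 420x560 float32, m along the optical axis (not along the pixel's ray), 0 where there is no reading.
- ctrl.camera_params(name): a dict with "fx", "fy", "cx", "cy" (pixels), "camera_from_world" (4x4, takes a point from world to camera coordinates). Camera axes: x right, y up, looking along -z (the intrinsics and any distortion apply to the point x, -y, -z); pixel columns grow to the right and rows downward; lengths in m; the calibration is good to about 2 mm. A picture is of the moment at which its call begins. camera_params takes no time and is no camera call.
- ctrl.close_job(): hands the job in; it is judged then, once.
The state is a dict: "t": time; "joint_pos": joint angles; "joint_vel": joint speeds; "effort": joint torques, N m; "eef_pos": TCP position; "tcp_rot": TCP orientation; "contact_force": force on the tool from outside, world axes, zero at the start; "moment": the same for the moment, N m; "width": finger opening in m; "gripper_force": force on a finger pad.
Only numpy, scipy, OpenCV 4.12 (cv2) and the standard library are available. Lean on these libraries where they do the work, as an engineer would, in place of code of your own. Each camera call takes 0.05 s, during which the arm holds its last target. There are 200 camera calls.

## Working session

There is one attempt and no reset: what is moved stays moved. The work goes in short steps, Python scripts to look and compute and a tool call to move; the robot and the scene stay as the last step left them, time stands still between calls to the robot, and variables do not carry over. Pictures are saved under pics/ and viewed, at most 14 in all, crops included, and the job is handed in when it is done.

Besides the shell and the picture viewer there is one more tool, called after "Emit:" as a command line: name --argument value ..., lists and objects as JSON in quotes. arm_command: Moves the arm, as the interface text tells. Its arguments: {"type":"object","properties":{"plan":{"type":"array"},"squeeze":{"type":"number"}},"required":["plan"]}

```bash
mkdir -p pics; cat > h.py <<'E'
import numpy as np, cv2
from cell import ctrl
def snap(n,f):
    im,d=ctrl.read_camera(n); cv2.imwrite(f'pics/{f}.png',im[:,:,::-1]); np.save(f'pics/{f}.npy',d); return im,d
def world(n,d):
    p=ctrl.camera_params(n); h,w=d.shape; u,v=np.meshgrid(np.arange(w),np.arange(h))
    c=np.stack([(u-p['cx'])/p['fx']*d,-(v-p['cy'])/p['fy']*d,-d,np.ones_like(d)],-1)
    return (c@np.linalg.inv(p['camera_from_world']).T)[...,:3]
E
python3 - <<'E'
from h import *
snap('top','t0');snap('scene','s0')
s=ctrl.get_state();print(s)
for n in('top','scene'):print(ctrl.camera_params(n))
E
```

```text
{'t': 0.1, 'joint_pos': array([ 1.19482285,  0.411842  , -0.01270677,  1.59691112,  0.00559281,
        1.13431506, -0.08219798]), 'joint_vel': array([ 0.00211915, -0.00128621, -0.00047217, -0.00250951, -0.0013733 ,
        0.00039804,  0.00042386]), 'effort': array([ 3.85113221e-03, -5.89090598e+01,  6.44453187e-01, -2.91708058e+01,
       -5.37052599e-02,  1.44145178e-02,  1.81681742e-05]), 'eef_pos': array([ 0.18916666, -0.59522493,  0.22189959]), 'tcp_rot': array([-3.14015591e+00,  9.69543629e-05,  3.07791666e-01]), 'contact_force': array([-0.11566131, -1.15671942, -0.61356686]), 'moment': array([-0.0265323 ,  0.00984895, -0.01618613]), 'gripper_force': 0.0, 'width': 0.08810101965028604}
{'fx': 505.72246910440816, 'fy': 505.72246910440816, 'cx': 278.56370334004663, 'cy': 204.3877556176903, 'camera_from_world': array([[ 1.67470623e-02, -9.99852733e-01,  3.74820200e-03,
         1.75845256e-02],
       [ 9.83052077e-01,  1.71498916e-02,  1.82522587e-01,
        -4.79872341e-01],
       [-1.82559989e-01,  6.27960622e-04,  9.83194516e-01,
        -1.41012820e+00],
       [ 0.00000000e+00,  0.00000000e+00,  0.00000000e+00,
         1.00000000e+00]])}
{'fx': 442.61269323924455, 'fy': 442.61269323924455, 'cx': 271.17817906996595, 'cy': 207.57480663475306, 'camera_from_world': array([[-0.90335947, -0.42888064, -0.00175028,  0.43352639],
       [ 0.30998333, -0.65573329,  0.68842152, -0.18379148],
       [-0.29639838,  0.62134954,  0.72530873, -1.15538218],
       [ 0.        ,  0.        ,  0.        ,  1.        ]])}
```

View pics/t0.png

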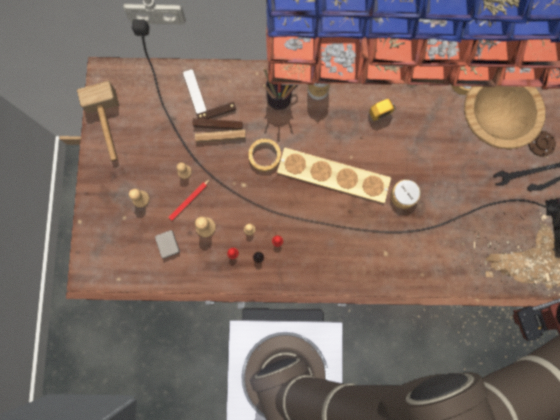

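View pics/s0.png

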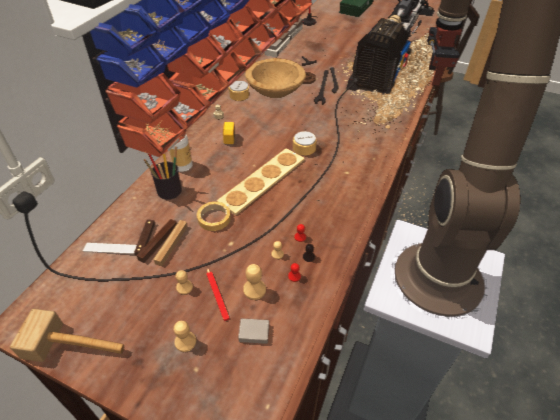

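The top view has finials at about (138,198), (183,171), (204,226) and (249,230), and pads at (295,163) to (373,186). The tin is at (405,193), the -y end, so the shortest goes on pad_0. The tape is at (264,155).

```bash
cat >> h.py <<'E'
from scipy.optimize import least_squares
def circ(P):
    f=lambda c:np.hypot(P[:,0]-c[0],P[:,1]-c[1])-c[2]
    r=least_squares(f,[*P[:,:2].mean(0),.015],loss='soft_l1',f_scale=.001); return r.x
def finial(W,x,y,R=.04):
    P=W.reshape(-1,3); P=P[(np.hypot(P[:,0]-x,P[:,1]-y)<R)&(P[:,2]>.006)&(P[:,2]<.15)]
    top=np.percentile(P[:,2],98); return P,top
E
python3 - <<'E'
from h import *
np.set_printoptions(precision=4,suppress=True)
dt=np.load('pics/t0.npy');ds=np.load('pics/s0.npy')
Wt=world('top',dt);Ws=world('scene',ds)
print('table z',Wt[215:222,150:154,2].mean(),Ws[230:234,140:150,2].mean())
for (u,v) in [(138,198),(183,171),(204,226),(249,230)]:
    x,y=Wt[v,u,:2]
    for n,W in(('t',Wt),('s',Ws)):
        P,top=finial(W,x,y,.045)
        H=P[(P[:,2]>top*.55)]
        print(n,(u,v),'top',top,len(P),'tip',P[P[:,2]>top-.006].mean(0),'headbox',H[:,:2].min(0),H[:,:2].max(0),'circ',circ(P[(P[:,2]>top*.68)&(P[:,2]<top*.86)]) if len(P)>8 else '')
for n in [(295,163),(321,170),(347,178),(373,186),(405,193),(264,155)]:
    print(n,Wt[n[1],n[0]])
a=cv2.imread('pics/t0.png')
cv2.imwrite('pics/c1.png',np.hstack([cv2.resize(a[140:215,240:430],None,fx=4,fy=4,interpolation=cv2.INTER_CUBIC)]))
E
```

```text
table z 0.00045769798018928186 0.014450056603300811
t (138, 198) top 0.08520296720468287 288 tip [0.4966 0.434  0.0824] headbox [0.4799 0.417 ] [0.5121 0.4494] circ [0.497  0.4349 0.0162]
s (138, 198) top 0.08417248935555652 497 tip [0.4943 0.4346 0.0814] headbox [0.4787 0.4167] [0.5117 0.4497] circ [0.4956 0.4327 0.0161]
t (183, 171) top 0.07050607338096072 215 tip [0.5804 0.3082 0.0674] headbox [0.567  0.2962] [0.5928 0.3244] circ [0.5807 0.3093 0.0127]
s (183, 171) top 0.06699035466334542 284 tip [0.5787 0.3087 0.0645] headbox [0.565  0.2956] [0.5937 0.3216] circ [0.5805 0.3069 0.0137]
t (204, 226) top 0.10026192271684159 347 tip [0.4143 0.239  0.0977] headbox [0.3963 0.2202] [0.4359 0.2569] circ [0.4159 0.2393 0.0188]
s (204, 226) top 0.09910697090158553 571 tip [0.4136 0.2387 0.0967] headbox [0.3938 0.2208] [0.4331 0.2587] circ [0.4143 0.2372 0.0191]
t (249, 230) top 0.05271596744424572 128 tip [0.4111 0.1089 0.0497] headbox [0.4006 0.1002] [0.4214 0.1204] circ [0.4113 0.1098 0.0104]
s (249, 230) top 0.050932596972772 143 tip [0.4093 0.1102 0.0478] headbox [0.3984 0.0989] [0.4195 0.1206] circ [0.4093 0.11   0.0097]
(295, 163) [ 0.6114 -0.0211  0.0141]
(321, 170) [ 0.5901 -0.0983  0.0186]
(347, 178) [ 0.5691 -0.1764  0.0106]
(373, 186) [ 0.5442 -0.2517  0.0188]
(405, 193) [ 0.5186 -0.3382  0.0475]
(264, 155) [0.6359 0.072  0.0093]
```

View pics/c1.png

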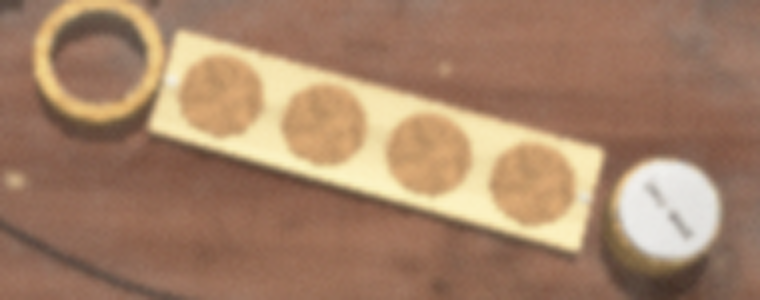

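The crop shows the four cork pads at crop pixels (221,96), (324,124), (428,154) and (533,184), with the tape on the left and the tin on the right. I'll segment them in both views and intersect the rays with z=15 mm.

```bash
cat >> h.py <<'E'
def plane(n,u,v,z):
    p=ctrl.camera_params(n); M=np.linalg.inv(p['camera_from_world'])
    r=M[:3,:3]@np.array([(u-p['cx'])/p['fx'],-(v-p['cy'])/p['fy'],-1]); o=M[:3,3]
    return o+r*(z-o[2])/r[2]
def pix(n,P):
    p=ctrl.camera_params(n); c=p['camera_from_world']@np.r_[P,1]
    return p['fx']*c[0]/-c[2]+p['cx'], p['cy']-p['fy']*c[1]/-c[2]
E
python3 - <<'E'
from h import *
np.set_printoptions(precision=4,suppress=True)
a0=[(.6114,-.0211),(.5901,-.0983),(.5675,-.1764),(.546,-.2517)]
res={}
for n,f in(('top','t0'),('scene','s0')):
    im=cv2.imread(f'pics/{f}.png').astype(float); C=[]
    for x,y in a0:
        u0,v0=pix(n,[x,y,.015]); u,v=np.meshgrid(np.arange(560),np.arange(420))
        m=np.hypot(u-u0,v-v0)<(15 if n=='top' else 17)
        b=im[:,:,0]; lo=np.median(b[np.hypot(u-u0,v-v0)<4]); 
        hi=np.percentile(b[m],95); L=(b<(lo+hi)/2)&(im[:,:,2]>150)&m
        k,lab,st,ce=cv2.connectedComponentsWithStats(L.astype(np.uint8)); i=1+np.argmax(st[1:,4])
        C.append(plane(n,*ce[i],.015)[:2]); print(n,ce[i],st[i],C[-1])
    C=np.array(C); c=C.mean(0); d=np.linalg.svd(C-c)[2][0]; d*=np.sign(d[1]); 
    print('mean',c,'yaw y-axis',d,np.arctan2(-d[0],d[1]),'pads0..3',[c+d*(k-1.5)*.08 for k in range(4)])
E
```

```text
top [294.9226 163.6218] [284 154  22  21 349] [ 0.6093 -0.0209]
top [320.6328 170.6723] [310 161  22  20 354] [ 0.589  -0.0975]
top [346.7452 178.0499] [336 168  22  21 361] [ 0.5678 -0.175 ]
top [372.7569 185.7155] [362 176  22  21 362] [ 0.5459 -0.2517]
mean [ 0.578  -0.1363] yaw y-axis [0.2646 0.9644] -0.267738473191318 pads0..3 [array([ 0.5463, -0.252 ]), array([ 0.5674, -0.1749]), array([ 0.5886, -0.0977]), array([ 0.6097, -0.0206])]
scene [236.1124 198.0233] [226 191  22  15 258] [ 0.6074 -0.0214]
scene [250.3199 179.9953] [236 167  29  25 422] [ 0.6051 -0.1108]
scene [267.1802 166.698 ] [254 154  27  25 394] [ 0.5846 -0.1904]
scene [284.1735 154.2819] [269 142  34  24 415] [ 0.5605 -0.2712]
mean [ 0.5894 -0.1485] yaw y-axis [0.1899 0.9818] -0.19104326616544956 pads0..3 [array([ 0.5666, -0.2663]), array([ 0.5818, -0.1877]), array([ 0.597 , -0.1092]), array([ 0.6122, -0.0306])]
```

```bash
cat >> h.py <<'E'
def Rt(r):
    from scipy.spatial.transform import Rotation as R
    return R.from_euler('xyz',r)
def rel(*T,yaw=1.303):
    from scipy.spatial.transform import Rotation as R
    s=ctrl.get_state(); r=Rt(s['tcp_rot']); print('t',s['t'],'tcp',s['eef_pos'].round(4),s['tcp_rot'].round(3),'w',round(s['width'],4))
    for t in T: print(t,(r.inv().apply(np.array(t)-s['eef_pos'])*1e3).round(1),(r.inv()*Rt([np.pi,0,yaw])).as_rotvec().round(3))
E
python3 -c "
from h import *
rel((.5,-.3,.22),(.4108,.1098,.2))"
```

```text
t 0.1 tcp [ 0.1892 -0.5952  0.2219] [-3.14   0.     0.308] w 0.0881
(0.5, -0.3, 0.22) [ 385.7 -187.2    2.1] [-0.001 -0.001 -0.995]
(0.4108, 0.1098, 0.2) [ 424.8 -604.7   22.7] [-0.001 -0.001 -0.995]
```

Emit:
arm_command --plan '[386, -187, 2, 0, 0, -0.995, 88, 386, -187, 2, 0, 0, -0.995, 88, 386, -187, 2, 0, 0, -0.995, 88, 386, -187, 2, 0, 0, -0.995, 88, 386, -187, 2, 0, 0, -0.995, 88, 386, -187, 2, 0, 0, -0.995, 88, 386, -187, 2, 0, 0, -0.995, 88, 425, -605, 22, 0, 0, -0.995, 60, 425, -605, 22, 0, 0, -0.995, 60, 425, -605, 22, 0, 0, -0.995, 60, 425, -605, 22, 0, 0, -0.995, 60, 425, -605, 22, 0, 0, -0.995, 60]'

```text
t: 1.6
eef_pos: [0.4332, 0.0062, 0.2057]
tcp_rot: [3.141, 0.0, 1.303]
contact_force: [1.3, 1.1, -0.4]
width: 0.0598
gripper_force: 0.0
```

```bash
python3 -c "
from h import *
rel((.4108,.1098,.11),(.4108,.1098,.0195))"
```

```text
t 1.6 tcp [0.4332 0.0062 0.2057] [3.141 0.    1.303] w 0.0598
(0.4108, 0.1098, 0.11) [ 94.  -49.1  95.7] [ 0.  0. -0.]
(0.4108, 0.1098, 0.0195) [ 94.  -49.1 186.2] [ 0.  0. -0.]
```

Emit:
arm_command --plan '[94, -49, 96, 0, 0, 0, 50, 94, -49, 96, 0, 0, 0, 50, 94, -49, 96, 0, 0, 0, 50, 94, -49, 96, 0, 0, 0, 50, 94, -49, 96, 0, 0, 0, 50]'

```text
t: 2.22
eef_pos: [0.4122, 0.1074, 0.1102]
tcp_rot: [3.141, 0.0, 1.302]
contact_force: [0.0, 0.4, 0.3]
width: 0.0497
gripper_force: 0.0
```

```bash
python3 -c "
from h import *
snap('scene','s1'); rel((.4108,.1098,.0195))
a=cv2.imread('pics/s1.png'); cv2.imwrite('pics/c2.png',cv2.resize(a[170:320,180:380],None,fx=4,fy=4,interpolation=cv2.INTER_CUBIC))"
```

```text
t 2.275 tcp [0.4124 0.1072 0.1104] [ 3.141 -0.     1.301] w 0.0499
(0.4108, 0.1098, 0.0195) [ 2.1 -2.3 90.9] [ 0.001 -0.    -0.002]
```

View pics/c2.png

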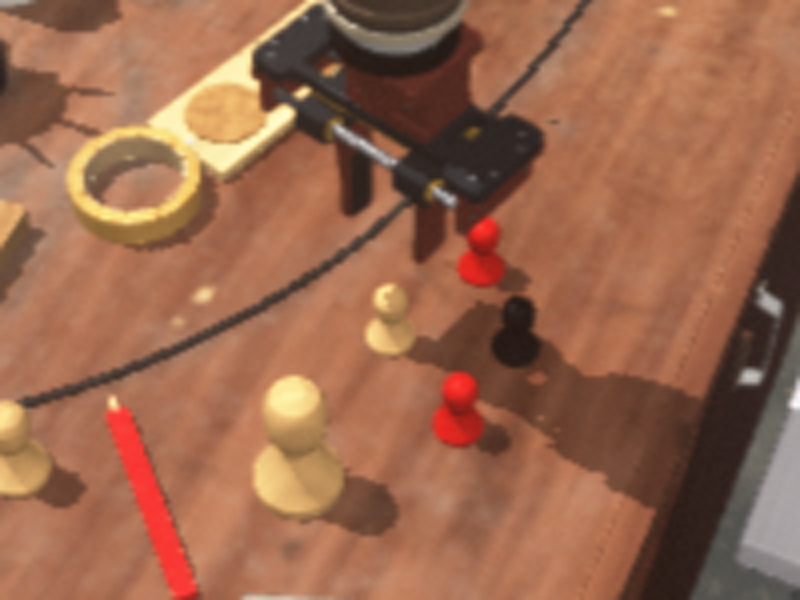

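The gripper hovers over the finial, with the fingertips at about crop (355,210) and (430,260). The small finial's head is at (390,297). I'll check that the fingertip projection agrees with the calibration.

```bash
python3 -c "
from h import *
y=np.array([np.sin(1.302),-np.cos(1.302),0]);p=np.array([.4123,.1073,.1103])
for k in(-.031,0,.031):
  u,v=pix('scene',p+k*y);print(k,(u-180)*4,(v-170)*4)
snap('top','t1');W=world('top',np.load('pics/t1.npy'))
W2=world('scene',np.load('pics/s1.npy')).reshape(-1,3)
m=(np.hypot(W2[:,0]-.41,W2[:,1]-.11)<.08)&(W2[:,2]>.1)&(W2[:,2]<.13);Q=W2[m]
l=(Q[:,:2]-p[:2])@y[:2];x=(Q[:,:2]-p[:2])@np.array([y[1]*-1,y[0]])
for a in(l<0,l>0):print(a.sum(),l[a].min(),l[a].max(),x[a].min(),x[a].max(),Q[a][:,2].min())
"
```

```text
-0.031 425.46446112615786 253.4497037301262
0 387.97504092279814 229.22037465015
0.031 351.40076562287095 205.58250169035
33 -0.03748064775745201 -0.03065748251591717 -0.01440031615014097 0.011179515433531786 0.11154263396150943
42 0.02135569397932687 0.032096098897095374 -0.012763974655046766 0.010330010672219895 0.11202540619633883
```

Emit:
arm_command --plan '[2, -2.5, 30, 0, 0, 0, 50, 2, -2.5, 60, 0, 0, 0, 50, 2, -2.5, 80, 0, 0, 0, 50, 2, -2.5, 91, 0, 0, 0, 50, 2, -2.5, 91, 0, 0, 0, 50, 2, -2.5, 91, 0, 0, 0, 50]'

```text
t: 3.08
eef_pos: [0.4104, 0.1107, 0.0195]
tcp_rot: [3.14, -0.0, 1.302]
contact_force: [-0.1, -0.4, -0.3]
width: 0.05
gripper_force: 0.0
```

Emit:
arm_command --plan '[0, 0, 0, 0, 0, 0, 30, 0, 0, 0, 0, 0, 0, 24, 0, 0, 0, 0, 0, 0, 20, 0, 0, 0, 0, 0, 0, 18, 0, 0, 0, 0, 0, 0, 18, 0, 0, 0, 0, 0, 0, 18, 0, 0, -20, 0, 0, 0, 18, 0, 0, -50, 0, 0, 0, 18, 0, 0, -80, 0, 0, 0, 18, 0, 0, -80, 0, 0, 0, 18]' --squeeze 15

```text
t: 4.32
eef_pos: [0.411, 0.1109, 0.1002]
tcp_rot: [3.138, -0.001, 1.302]
contact_force: [0.4, 0.6, -0.6]
width: 0.0217
gripper_force: 15.0
```

```bash
python3 -c "
from h import *
rel((.5463,-.252,.1),(.5463,-.252,.036))"
```

```text
t 4.325 tcp [0.411  0.1109 0.1002] [ 3.138e+00 -1.000e-03  1.302e+00] w 0.0217
(0.5463, -0.252, 0.1) [-314.   226.7    0.6] [ 0.003 -0.001 -0.001]
(0.5463, -0.252, 0.036) [-314.1  226.5   64.6] [ 0.003 -0.001 -0.001]
```

Emit:
arm_command --plan '[-17, 12, 0, 0, 0, 0, 18, -50, 36, 0, 0, 0, 0, 18, -90, 65, 0, 0, 0, 0, 18, -132, 95, 0, 0, 0, 0, 18, -175, 126, 0, 0, 0, 0, 18, -218, 157, 0, 0, 0, 0, 18, -258, 186, 0, 0, 0, 0, 18, -290, 209, 0, 0, 0, 0, 18, -307, 221, 0, 0, 0, 0, 18, -314, 226.7, 0, 0, 0, 0, 18, -314, 226.7, 0, 0, 0, 0, 18]'

```text
t: 5.7
eef_pos: [0.5451, -0.251, 0.0983]
tcp_rot: [-3.141, -0.001, 1.304]
contact_force: [-0.9, 0.4, -0.3]
width: 0.0216
gripper_force: 15.0
```

```bash
cat >> h.py <<'E'
def held(n,h,f,off=0):
    # estimate held finial axis vs TCP from camera n (head below pads / foot region)
    im,d=snap(n,f); W=world(n,d).reshape(-1,3); s=ctrl.get_state(); p=s['eef_pos']; print('t',s['t'],p.round(4),s['tcp_rot'].round(3),'w',s['width'])
    P=W[(np.hypot(W[:,0]-p[0],W[:,1]-p[1])<.05)&(W[:,2]<p[2]-.003)&(W[:,2]>.022)]
    if len(P)>5: print(n,'held pts',len(P),'min',P.min(0).round(4),'max',P.max(0).round(4),'mid',((P.min(0)+P.max(0))/2).round(4))
E
python3 -c "
from h import *
held('scene',50,'s2');rel((.5463,-.252,.036))
a=cv2.imread('pics/s2.png'); cv2.imwrite('pics/c3.png',cv2.resize(a[80:230,180:380],None,fx=4,fy=4,interpolation=cv2.INTER_CUBIC))"
```

```text
t 5.75 [ 0.5451 -0.2505  0.0986] [-3.141e+00 -1.000e-03  1.304e+00] w 0.022032992941706436
scene held pts 46 min [ 0.5271 -0.2605  0.081 ] max [ 0.5593 -0.2349  0.0953] mid [ 0.5432 -0.2477  0.0882]
t 5.75 tcp [ 0.5451 -0.2505  0.0986] [-3.141e+00 -1.000e-03  1.304e+00] w 0.022
(0.5463, -0.252, 0.036) [-1.2  1.6 62.6] [-0.001 -0.001  0.001]
```

View pics/c3.png

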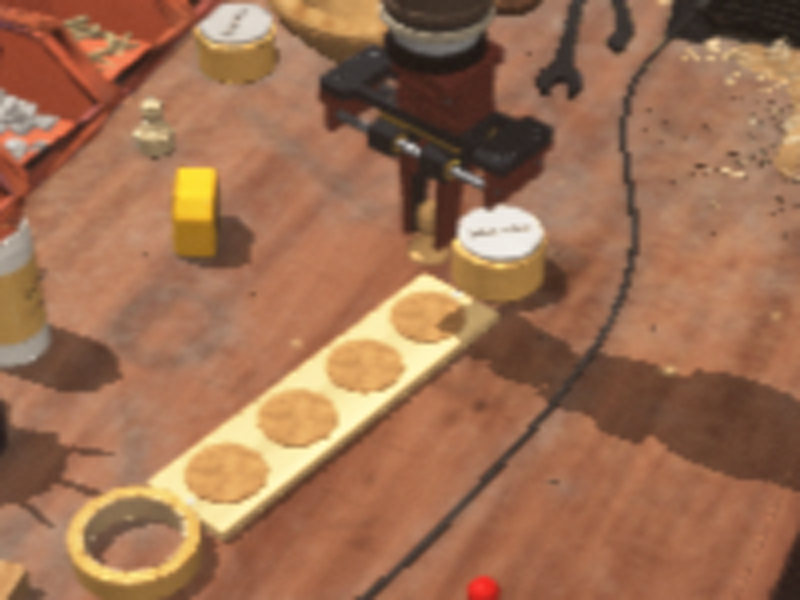

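The finial is held over pad_0, upright, with its foot at about (428,250). The pads are at crop (430,316), (365,366), (297,417) and (227,472), which I'll use to cross-check the top view.

```bash
python3 -c "
from h import *
for u,v in[(430,316),(365,366),(297,417),(227,472)]: print(plane('scene',180+u/4-.375,80+v/4-.375,.015).round(4))
rel((.546,-.2522,.05),(.546,-.2522,.036))"
```

```text
[ 0.5425 -0.2549  0.015 ]
[ 0.5646 -0.1761  0.015 ]
[ 0.587  -0.0998  0.015 ]
[ 0.6075 -0.0233  0.015 ]
t 5.75 tcp [ 0.5451 -0.2505  0.0986] [-3.141e+00 -1.000e-03  1.304e+00] w 0.022
(0.546, -0.2522, 0.05) [-1.4  1.3 48.6] [-0.001 -0.001  0.001]
(0.546, -0.2522, 0.036) [-1.4  1.3 62.6] [-0.001 -0.001  0.001]
```

Emit:
arm_command --plan '[-1.8, 0.5, 15, 0, 0, 0, 18, -1.8, 0.5, 35, 0, 0, 0, 18, -1.8, 0.5, 50, 0, 0, 0, 18, -1.8, 0.5, 57, 0, 0, 0, 18, -1.8, 0.5, 60, 0, 0, 0, 18, -1.8, 0.5, 61.5, 0, 0, 0, 18, -1.8, 0.5, 63, 0, 0, 0, 18, -1.8, 0.5, 63, 0, 0, 0, 18]'

```text
t: 6.75
eef_pos: [0.5454, -0.2541, 0.0361]
tcp_rot: [3.141, 0.0, 1.303]
contact_force: [-0.2, 0.3, 0.1]
width: 0.0224
gripper_force: 15.0
```

Emit:
arm_command --plan '[1.5, 0, 0.8, 0, 0, 0, 18, 1.5, 0, 1.6, 0, 0, 0, 18, 1.5, 0, 2, 0, 0, 0, 18, 1.5, 0, 2, 0, 0, 0, 18]'

```text
t: 7.25
eef_pos: [0.5458, -0.2525, 0.034]
tcp_rot: [3.141, 0.0, 1.303]
contact_force: [-0.0, 1.2, 1.6]
width: 0.0218
gripper_force: 15.0
```

Emit:
arm_command --plan '[0, 0, 0, 0, 0, 0, 26, 0, 0, 0, 0, 0, 0, 32, 0, 0, 0, 0, 0, 0, 42, 0, 0, 0, 0, 0, 0, 50, 0, 0, -15, 0, 0, 0, 50, 0, 0, -40, 0, 0, 0, 50, 0, 0, -80, 0, 0, 0, 50, 0, 0, -120, 0, 0, 0, 60, 0, 0, -120, 0, 0, 0, 60]'

```text
t: 8.38
eef_pos: [0.5478, -0.2531, 0.1583]
tcp_rot: [3.135, 0.001, 1.303]
contact_force: [-0.4, -0.5, -0.4]
width: 0.0601
gripper_force: 0.0
```

```bash
python3 -c "
from h import *
rel((.5806,.3085,.15),(.5806,.3085,.0315))"
```

```text
t 8.375 tcp [ 0.5478 -0.2531  0.1583] [3.135e+00 1.000e-03 1.303e+00] w 0.0601
(0.5806, 0.3085, 0.15) [ 550.2 -117.2    6.9] [ 0.007  0.001 -0.   ]
(0.5806, 0.3085, 0.0315) [ 550.4 -118.   125.4] [ 0.007  0.001 -0.   ]
```

Emit:
arm_command --plan '[25, -5, 0, 0, 0, 0, 60, 75, -16, 0, 0, 0, 0, 60, 135, -29, 0, 0, 0, 0, 60, 195, -42, 0, 0, 0, 0, 60, 255, -54, 0, 0, 0, 0, 60, 315, -67, 5, 0, 0, 0, 60, 375, -80, 7, 0, 0, 0, 60, 435, -93, 7, 0, 0, 0, 60, 490, -104, 7, 0, 0, 0, 60, 530, -113, 7, 0, 0, 0, 60, 550, -117, 7, 0, 0, 0, 60, 550, -117, 7, 0, 0, 0, 60]'

```text
t: 9.88
eef_pos: [0.578, 0.3095, 0.1464]
tcp_rot: [-3.141, 0.0, 1.305]
contact_force: [-0.4, -0.9, 0.4]
width: 0.0599
gripper_force: 0.0
```

```bash
python3 -c "
from h import *
im,d=snap('top','t2');W=world('top',d);P,t=finial(W,.546,-.252,.05)
P=P[P[:,2]>.03];t=np.percentile(P[:,2],98);print('top',circ(P[(P[:,2]>.015+.6*.05)&(P[:,2]<.015+.05*.86)]),t)
im,d=snap('scene','s3');W=world('scene',d);P,t=finial(W,.546,-.252,.03);print('sc',circ(P[(P[:,2]>.015+.6*.05)&(P[:,2]<.015+.05*.86)]),t)
rel((.5806,.3083,.0315))
a=cv2.imread('pics/s3.png'); b=cv2.imread('pics/t2.png');cv2.imwrite('pics/c4.png',np.hstack([cv2.resize(a[110:210,220:320],None,fx=4,fy=4,interpolation=cv2.INTER_CUBIC),cv2.resize(b[140:240,320:420],None,fx=4,fy=4,interpolation=cv2.INTER_CUBIC)]))"
```

```text
top [ 0.54744002 -0.25209469  0.01080994] 0.07126284379451042
sc [ 0.5437229  -0.25409107  0.00951846] 0.06491452845602143
t 9.975 tcp [0.5789 0.3066 0.1464] [3.141e+00 2.000e-03 1.301e+00] w 0.0598
(0.5806, 0.3083, 0.0315) [  2.3   1.2 114.9] [ 0.     0.002 -0.002]
```

View pics/c4.png

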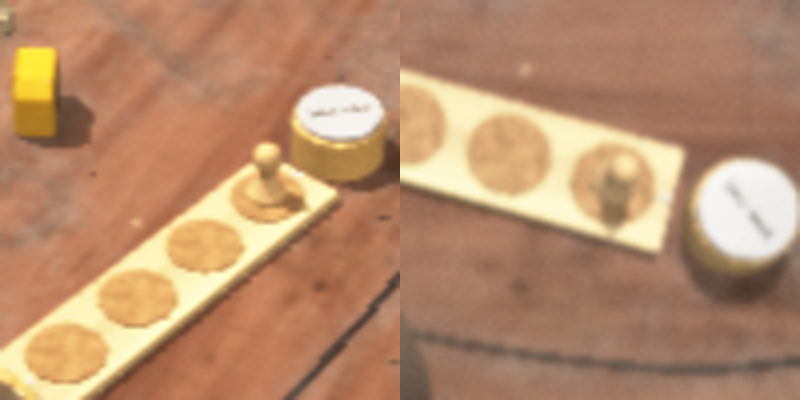

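The short finial stands upright and about 1 mm off centre on pad_0 in both views (left crop (266,185), right crop (615,180)). Next is finial_66.

Emit:
arm_command --plan '[2, 1, 30, 0, 0, 0, 60, 2, 1, 65, 0, 0, 0, 60, 2, 1, 95, 0, 0, 0, 60, 2, 1, 110, 0, 0, 0, 60, 2, 1, 115, 0, 0, 0, 60, 2, 1, 115, 0, 0, 0, 60, 2, 1, 115, 0, 0, 0, 50]'

```text
t: 10.85
eef_pos: [0.5806, 0.3108, 0.033]
tcp_rot: [3.14, -0.001, 1.303]
contact_force: [0.7, 0.2, 0.7]
width: 0.0535
gripper_force: 0.0
```

Emit:
arm_command --plan '[-2.2, 0, 1.5, 0, 0, 0, 46, -2.2, 0, 1.5, 0, 0, 0, 40, -2.2, 0, 1.5, 0, 0, 0, 32, -2.2, 0, 1.5, 0, 0, 0, 26, -2.2, 0, 1.5, 0, 0, 0, 24, -2.2, 0, 1.5, 0, 0, 0, 24, -2.2, 0, 1.5, 0, 0, 0, 24]' --squeeze 18

```text
t: 11.72
eef_pos: [0.5794, 0.3084, 0.0303]
tcp_rot: [3.142, -0.0, 1.303]
contact_force: [0.3, 0.1, 0.6]
width: 0.0276
gripper_force: 18.0
```

```bash
python3 -c "
from h import *
rel((.5663,-.1757,.14),(.5663,-.1757,.0475))"
```

```text
t 11.725 tcp [0.5794 0.3084 0.0303] [ 3.142 -0.     1.303] w 0.0276
(0.5663, -0.1757, 0.14) [-470.3  115.5 -109.7] [ 0. -0. -0.]
(0.5663, -0.1757, 0.0475) [-470.3  115.5  -17.2] [ 0. -0. -0.]
```

Emit:
arm_command --plan '[0, 0, -20, 0, 0, 0, 24, 0, 0, -55, 0, 0, 0, 24, -15, 4, -90, 0, 0, 0, 24, -50, 12, -108, 0, 0, 0, 24, -95, 23, -108, 0, 0, 0, 24, -145, 36, -108, 0, 0, 0, 24, -195, 48, -108, 0, 0, 0, 24, -245, 60, -108, 0, 0, 0, 24, -295, 72, -108, 0, 0, 0, 24, -345, 85, -108, 0, 0, 0, 24, -395, 97, -108, 0, 0, 0, 24, -430, 106, -108, 0, 0, 0, 24]'

```text
t: 13.22
eef_pos: [0.5675, -0.1371, 0.1397]
tcp_rot: [3.14, 0.001, 1.301]
contact_force: [0.9, 0.1, -0.6]
width: 0.0277
gripper_force: 18.0
```

```bash
python3 -c "
from h import *
rel((.5663,-.1757,.14),(.5663,-.1757,.0475))"
```

```text
t 13.225 tcp [ 0.5675 -0.1371  0.1397] [3.140e+00 1.000e-03 1.301e+00] w 0.0277
(0.5663, -0.1757, 0.14) [-37.5   9.1  -0.3] [ 0.001  0.001 -0.002]
(0.5663, -0.1757, 0.0475) [-37.4   9.   92.2] [ 0.001  0.001 -0.002]
```

Emit:
arm_command --plan '[-17, 4, 0, 0, 0, 0, 24, -32, 8, 0, 0, 0, 0, 24, -37.5, 9, 12, 0, 0, 0, 24, -37.5, 9, 35, 0, 0, 0, 24, -37.5, 9, 60, 0, 0, 0, 24, -37.5, 9, 78, 0, 0, 0, 24, -37.5, 9, 86, 0, 0, 0, 24, -37.5, 9, 90, 0, 0, 0, 24, -37.5, 9, 90, 0, 0, 0, 24, -37.5, 9, 90, 0, 0, 0, 24]'

```text
t: 14.48
eef_pos: [0.5669, -0.173, 0.049]
tcp_rot: [3.14, 0.0, 1.303]
contact_force: [0.0, -0.6, -0.2]
width: 0.0276
gripper_force: 18.0
```

```bash
python3 -c "
from h import *
rel((.5663,-.1757,.0455))"
```

```text
t 14.475 tcp [ 0.5669 -0.173   0.049 ] [3.14  0.    1.303] w 0.0276
(0.5663, -0.1757, 0.0455) [-2.8  0.1  3.5] [ 0.001  0.    -0.   ]
```

Emit:
arm_command --plan '[-2.5, 0, 0, 0, 0, 0, 24, -2.5, 0, 2, 0, 0, 0, 24, -2.5, 0, 3, 0, 0, 0, 24, -2.5, 0, 3.8, 0, 0, 0, 24, -2.5, 0, 3.8, 0, 0, 0, 24]'

```text
t: 15.1
eef_pos: [0.5661, -0.1753, 0.045]
tcp_rot: [3.141, 0.0, 1.303]
contact_force: [-1.1, -0.1, 5.3]
width: 0.0274
gripper_force: 18.0
```

Contact (5 N). Release and go up.

Emit:
arm_command --plan '[0, 0, -0.3, 0, 0, 0, 32, 0, 0, -0.3, 0, 0, 0, 38, 0, 0, -0.3, 0, 0, 0, 48, 0, 0, -0.3, 0, 0, 0, 56, 0, 0, -15, 0, 0, 0, 56, 0, 0, -40, 0, 0, 0, 60, 0, 0, -80, 0, 0, 0, 65, 0, 0, -120, 0, 0, 0, 65, 0, 0, -120, 0, 0, 0, 65]'

```text
t: 16.23
eef_pos: [0.568, -0.1756, 0.1689]
tcp_rot: [3.135, 0.0, 1.303]
contact_force: [-0.0, -0.4, -0.4]
width: 0.0651
gripper_force: 0.0
```

```bash
python3 -c "
from h import *
rel((.4963,.4338,.15),(.4963,.4338,.044))"
```

```text
t 16.225 tcp [ 0.568  -0.1756  0.1689] [3.135 0.    1.303] w 0.0651
(0.4963, 0.4338, 0.15) [ 568.6 -230.6   17.1] [ 0.007  0.    -0.   ]
(0.4963, 0.4338, 0.044) [ 568.7 -231.4  123.1] [ 0.007  0.    -0.   ]
```

Emit:
arm_command --plan '[30, -12, 0, 0, 0, 0, 65, 80, -32, 0, 0, 0, 0, 65, 135, -55, 0, 0, 0, 0, 65, 190, -77, 0, 0, 0, 0, 65, 245, -99, 0, 0, 0, 0, 65, 300, -122, 0, 0, 0, 0, 65, 355, -144, 5, 0, 0, 0, 65, 410, -166, 10, 0, 0, 0, 65, 465, -188, 17, 0, 0, 0, 65, 515, -209, 17, 0, 0, 0, 65, 555, -225, 17, 0, 0, 0, 65, 569, -231, 17, 0, 0, 0, 65]'

```text
t: 17.73
eef_pos: [0.4916, 0.4374, 0.1468]
tcp_rot: [-3.14, -0.0, 1.307]
contact_force: [-0.8, -1.0, -1.4]
width: 0.0647
gripper_force: 0.0
```

```bash
cat >>h.py <<'E'
def placed(x,y,h,f):
    for n in('top','scene'):
        im,d=snap(n,f+n[0]);W=world(n,d);P,t=finial(W,x,y,.03);Q=P[(P[:,2]>.015+.6*h)&(P[:,2]<.015+h*.88)];print(n,circ(Q).round(4),t.round(4))
E
python3 -c "
from h import *
placed(.566,-.1757,.066,'q1')
rel((.4963,.4338,.044))"
```

```text
top [ 0.5676 -0.1735  0.0129] 0.0847
scene [ 0.5664 -0.1775  0.0141] 0.0822
t 17.825 tcp [0.4926 0.4356 0.1469] [-3.141  0.     1.305] w 0.0647
(0.4963, 0.4338, 0.044) [ -0.7   4.1 102.9] [-0.001  0.     0.002]
```

Emit:
arm_command --plan '[-1, 4, 20, 0, 0, 0, 65, -1, 4, 50, 0, 0, 0, 65, -1, 4, 80, 0, 0, 0, 65, -1, 4, 98, 0, 0, 0, 65, -1, 4, 103, 0, 0, 0, 65, -1, 4, 103, 0, 0, 0, 60, -1, 4, 103, 0, 0, 0, 55]'

```text
t: 18.7
eef_pos: [0.4979, 0.433, 0.0456]
tcp_rot: [3.141, -0.001, 1.303]
contact_force: [1.1, 1.1, -0.3]
width: 0.056
gripper_force: 0.0
```

```bash
python3 -c "
from h import *
rel((.4963,.4338,.044))"
```

```text
t 18.7 tcp [0.4979 0.433  0.0456] [ 3.141e+00 -1.000e-03  1.303e+00] w 0.056
(0.4963, 0.4338, 0.044) [ 0.4 -1.7  1.6] [ 0.001 -0.001 -0.   ]
```

Emit:
arm_command --plan '[0.4, -1.7, 1.6, 0, 0, 0, 52, 0.4, -1.7, 1.6, 0, 0, 0, 46, 0.4, -1.7, 1.6, 0, 0, 0, 38, 0.4, -1.7, 1.6, 0, 0, 0, 32, 0.4, -1.7, 1.6, 0, 0, 0, 28, 0.4, -1.7, 1.6, 0, 0, 0, 28, 0.4, -1.7, 1.6, 0, 0, 0, 28]' --squeeze 20

```text
t: 19.58
eef_pos: [0.4959, 0.4334, 0.0429]
tcp_rot: [3.141, -0.0, 1.303]
contact_force: [0.7, -0.5, 0.4]
width: 0.0334
gripper_force: 20.0
```

```bash
python3 -c "
from h import *
rel((.5876,-.0988,.16),(.5876,-.0988,.0615))"
```

```text
t 19.575 tcp [0.4959 0.4334 0.0429] [ 3.141 -0.     1.303] w 0.0334
(0.5876, -0.0988, 0.16) [-488.8  229.4 -117.1] [ 0. -0. -0.]
(0.5876, -0.0988, 0.0615) [-488.9  229.4  -18.6] [ 0. -0. -0.]
```

Emit:
arm_command --plan '[0, 0, -20, 0, 0, 0, 28, 0, 0, -55, 0, 0, 0, 28, -15, 7, -90, 0, 0, 0, 28, -50, 23, -110, 0, 0, 0, 28, -95, 45, -117, 0, 0, 0, 28, -142, 67, -117, 0, 0, 0, 28, -190, 89, -117, 0, 0, 0, 28, -238, 112, -117, 0, 0, 0, 28, -286, 134, -117, 0, 0, 0, 28, -334, 157, -117, 0, 0, 0, 28, -382, 179, -117, 0, 0, 0, 28, -420, 197, -117, 0, 0, 0, 28]'

```text
t: 21.08
eef_pos: [0.5748, -0.0262, 0.1613]
tcp_rot: [3.14, 0.0, 1.302]
contact_force: [0.4, 0.3, 1.0]
width: 0.033
gripper_force: 20.0
```

```bash
python3 -c "
from h import *
rel((.5876,-.0988,.16),(.5876,-.0988,.0605))"
```

```text
t 21.075 tcp [ 0.5748 -0.0262  0.1613] [3.14  0.    1.302] w 0.033
(0.5876, -0.0988, 0.16) [-66.6  31.6   1.3] [ 0.001  0.    -0.001]
(0.5876, -0.0988, 0.0605) [-66.6  31.5 100.8] [ 0.001  0.    -0.001]
```

Emit:
arm_command --plan '[-30, 14, 0, 0, 0, 0, 28, -55, 26, 0, 0, 0, 0, 28, -66, 31.5, 0, 0, 0, 0, 28, -66.5, 31.5, 20, 0, 0, 0, 28, -66.5, 31.5, 48, 0, 0, 0, 28, -66.5, 31.5, 75, 0, 0, 0, 28, -66.5, 31.5, 91, 0, 0, 0, 28, -66.5, 31.5, 98, 0, 0, 0, 28, -66.5, 31.5, 99, 0, 0, 0, 28, -66.5, 31.5, 99, 0, 0, 0, 28]'

```text
t: 22.32
eef_pos: [0.5879, -0.0962, 0.0617]
tcp_rot: [3.14, -0.0, 1.303]
contact_force: [0.7, -0.1, -0.2]
width: 0.0324
gripper_force: 20.0
```

```bash
python3 -c "
from h import *
rel((.5876,-.0988,.0579))"
```

```text
t 22.325 tcp [ 0.5879 -0.0962  0.0617] [ 3.14  -0.     1.303] w 0.0324
(0.5876, -0.0988, 0.0579) [-2.6  0.4  3.8] [ 0.001 -0.    -0.   ]
```

Emit:
arm_command --plan '[-2.4, 0.4, 0, 0, 0, 0, 28, -2.4, 0.4, 2, 0, 0, 0, 28, -2.4, 0.4, 3, 0, 0, 0, 28, -2.4, 0.4, 3.8, 0, 0, 0, 28, -2.4, 0.4, 3.8, 0, 0, 0, 28]'

```text
t: 22.95
eef_pos: [0.5873, -0.0987, 0.0577]
tcp_rot: [3.141, 0.0, 1.303]
contact_force: [-1.7, -0.1, 5.2]
width: 0.0331
gripper_force: 20.0
```

Emit:
arm_command --plan '[0, 0, -0.3, 0, 0, 0, 37, 0, 0, -0.3, 0, 0, 0, 43, 0, 0, -0.3, 0, 0, 0, 52, 0, 0, -0.3, 0, 0, 0, 60, 0, 0, -15, 0, 0, 0, 62, 0, 0, -40, 0, 0, 0, 66, 0, 0, -80, 0, 0, 0, 70, 0, 0, -120, 0, 0, 0, 70, 0, 0, -120, 0, 0, 0, 70]'

```text
t: 24.08
eef_pos: [0.5892, -0.0986, 0.1816]
tcp_rot: [3.135, -0.001, 1.303]
contact_force: [0.2, -0.1, 0.0]
width: 0.0697
gripper_force: 0.0
```

```bash
python3 -c "
from h import *
rel((.415,.2385,.17),(.415,.2385,.0565))"
```

```text
t 24.075 tcp [ 0.5892 -0.0986  0.1816] [ 3.135e+00 -1.000e-03  1.303e+00] w 0.0697
(0.415, 0.2385, 0.17) [ 278.9 -257.3   10. ] [ 0.007 -0.001 -0.   ]
(0.415, 0.2385, 0.0565) [ 278.8 -258.1  123.5] [ 0.007 -0.001 -0.   ]
```

Emit:
arm_command --plan '[20, -18, 0, 0, 0, 0, 70, 55, -51, 0, 0, 0, 0, 70, 95, -88, 0, 0, 0, 0, 70, 135, -125, 0, 0, 0, 0, 70, 175, -162, 5, 0, 0, 0, 70, 215, -199, 8, 0, 0, 0, 70, 250, -231, 10, 0, 0, 0, 70, 272, -251, 10, 0, 0, 0, 70, 279, -257.5, 10, 0, 0, 0, 70, 279, -257.5, 10, 0, 0, 0, 70]'

```text
t: 25.32
eef_pos: [0.4127, 0.2381, 0.1669]
tcp_rot: [-3.142, 0.001, 1.303]
contact_force: [0.4, 0.4, 0.2]
width: 0.0698
gripper_force: 0.0
```

```bash
python3 -c "
from h import *
placed(.5876,-.0985,.082,'q2')
rel((.415,.2385,.0565))"
```

```text
top [ 0.5881 -0.097   0.016 ] 0.0995Traceback (most recent call last):
  File "<string>", line 3, in <module>
    placed(.5876,-.0985,.082,'q2')
    ~~~~~~^^^^^^^^^^^^^^^^^^^^^^^^
  File "h.py", line 37, in placed
    im,d=snap(n,f+n[0]);W=world(n,d);P,t=finial(W,x,y,.03);Q=P[(P[:,2]>.015+.6*h)&(P[:,2]<.015+h*.88)];print(n,circ(Q).round(4),t.round(4))
                                         ~~~~~~^^^^^^^^^^^
  File "h.py", line 15, in finial
    top=np.percentile(P[:,2],98); return P,top
    return _quantile_unchecked(
        a, q, axis, out, overwrite_input, method, keepdims, weights)
    return _ureduce(a,
                    func=_quantile_ureduce_func,
    ...<5 lines>...
                    overwrite_input=overwrite_input,
                    method=method)
    r = func(a, **kwargs)
    result = _quantile(arr,
                       quantiles=q,
    ...<2 lines>...
                       out=out,
                       weights=wgt)
    slices_having_nans = np.isnan(arr[-1, ...])
                                  ~~~^^^^^^^^^
IndexError: index -1 is out of bounds for axis 0 with size 0
```

Emit:
arm_command --plan '[1, 2, 20, 0, 0, 0, 70, 1, 2, 50, 0, 0, 0, 70, 1, 2, 82, 0, 0, 0, 70, 1, 2, 104, 0, 0, 0, 70, 1, 2, 110, 0, 0, 0, 70, 1, 2, 110, 0, 0, 0, 66, 1, 2, 110, 0, 0, 0, 60]'

```text
t: 26.3
eef_pos: [0.4156, 0.239, 0.0579]
tcp_rot: [3.14, -0.001, 1.302]
contact_force: [-0.8, 0.2, -0.3]
width: 0.0612
gripper_force: 0.0
```

```bash
python3 -c "
from h import *
rel((.415,.2383,.0565))"
```

```text
t 26.3 tcp [0.4156 0.239  0.0579] [ 3.140e+00 -1.000e-03  1.302e+00] w 0.0612
(0.415, 0.2383, 0.0565) [-0.8 -0.4  1.4] [ 0.001 -0.001 -0.001]
```

Emit:
arm_command --plan '[-0.8, -0.4, 1.4, 0, 0, 0, 56, -0.8, -0.4, 1.4, 0, 0, 0, 50, -0.8, -0.4, 1.4, 0, 0, 0, 44, -0.8, -0.4, 1.4, 0, 0, 0, 38, -0.8, -0.4, 1.4, 0, 0, 0, 33, -0.8, -0.4, 1.4, 0, 0, 0, 33, -0.8, -0.4, 1.4, 0, 0, 0, 33]' --squeeze 24

```text
t: 27.18
eef_pos: [0.4145, 0.2383, 0.0557]
tcp_rot: [3.141, -0.0, 1.303]
contact_force: [0.3, -0.1, 1.3]
width: 0.0387
gripper_force: 24.0
```

```bash
python3 -c "
from h import *
rel((.6086,-.022,.18))"
```

```text
t 27.175 tcp [0.4145 0.2383 0.0557] [ 3.141 -0.     1.303] w 0.0387
(0.6086, -0.022, 0.18) [-199.6  256.2 -124.2] [ 0. -0. -0.]
```

Contact will come at z≈0.0707.

Emit:
arm_command --plan '[0, 0, -20, 0, 0, 0, 33, 0, 0, -55, 0, 0, 0, 33, 0, 0, -92, 0, 0, 0, 33, -15, 19, -118, 0, 0, 0, 33, -42, 54, -124, 0, 0, 0, 33, -73, 94, -124, 0, 0, 0, 33, -104, 133, -124, 0, 0, 0, 33, -135, 173, -124, 0, 0, 0, 33, -165, 212, -124, 0, 0, 0, 33, -187, 240, -124, 0, 0, 0, 33, -197, 253, -124, 0, 0, 0, 33, -200, 256, -124, 0, 0, 0, 33]'

```text
t: 28.68
eef_pos: [0.6078, -0.0222, 0.1791]
tcp_rot: [-3.14, -0.0, 1.302]
contact_force: [0.0, -0.3, -0.9]
width: 0.0387
gripper_force: 24.0
```

```bash
python3 -c "
from h import *
rel((.6086,-.022,.073))"
```

```text
t 28.675 tcp [ 0.6078 -0.0222  0.1791] [-3.14  -0.     1.302] w 0.0387
(0.6086, -0.022, 0.073) [  0.4   0.9 106.1] [-0.001 -0.    -0.001]
```

Emit:
arm_command --plan '[0.4, 0.8, 20, 0, 0, 0, 33, 0.4, 0.8, 50, 0, 0, 0, 33, 0.4, 0.8, 80, 0, 0, 0, 33, 0.4, 0.8, 97, 0, 0, 0, 33, 0.4, 0.8, 104, 0, 0, 0, 33, 0.4, 0.8, 105, 0, 0, 0, 33, 0.4, 0.8, 105, 0, 0, 0, 33]'

```text
t: 29.55
eef_pos: [0.6096, -0.022, 0.0756]
tcp_rot: [3.14, -0.0, 1.303]
contact_force: [0.3, -1.0, -1.3]
width: 0.0382
gripper_force: 24.0
```

```bash
python3 -c "
from h import *
rel((.6086,-.022,.0705))"
```

```text
t 29.55 tcp [ 0.6096 -0.022   0.0756] [ 3.14  -0.     1.303] w 0.0382
(0.6086, -0.022, 0.0705) [-0.3 -1.   5.1] [ 0.001 -0.    -0.   ]
```

Emit:
arm_command --plan '[-0.3, -0.8, 2, 0, 0, 0, 33, -0.3, -0.8, 3.5, 0, 0, 0, 33, -0.3, -0.8, 4.5, 0, 0, 0, 33, -0.3, -0.8, 5.1, 0, 0, 0, 33, -0.3, -0.8, 5.1, 0, 0, 0, 33]'

```text
t: 30.18
eef_pos: [0.6086, -0.0223, 0.0707]
tcp_rot: [3.141, 0.0, 1.303]
contact_force: [-0.8, -1.2, 7.9]
width: 0.0379
gripper_force: 24.0
```

Contact (8 N). Release, rise, and clear the view.

Emit:
arm_command --plan '[0, 0, -0.4, 0, 0, 0, 42, 0, 0, -0.4, 0, 0, 0, 48, 0, 0, -0.4, 0, 0, 0, 57, 0, 0, -0.4, 0, 0, 0, 66, 0, 0, -15, 0, 0, 0, 66, 0, 0, -40, 0, 0, 0, 70, 0, 0, -80, 0, 0, 0, 70, 0, 0, -120, 0, 0, 0, 70, 50, -20, -120, 0, 0, 0, 70, 110, -40, -120, 0, 0, 0, 70, 170, -60, -120, 0, 0, 0, 70, 230, -80, -120, 0, 0, 0, 70]'

```text
t: 31.68
eef_pos: [0.592, 0.2203, 0.1909]
tcp_rot: [3.14, -0.001, 1.302]
contact_force: [0.5, -0.4, 0.0]
width: 0.0697
gripper_force: 0.0
```

Emit:
arm_command --plan '[60, 0, 0, 0, 0, 0, 70, 120, 0, 0, 0, 0, 0, 70, 160, 0, 0, 0, 0, 0, 70, 160, 0, 0, 0, 0, 0, 70]'

```text
t: 32.17
eef_pos: [0.6328, 0.3772, 0.1898]
tcp_rot: [-3.14, -0.002, 1.308]
contact_force: [0.4, -1.0, -0.6]
width: 0.0702
gripper_force: 0.0
```

```bash
python3 - <<'E'
from h import *
for n,c in(('top','f'),('scene','g')):
    im,d=snap(n,'fin'+n[0]);W=world(n,d)
    for x,y,h in[(.545,-.2525,.05),(.566,-.1755,.066),(.5876,-.0985,.082),(.6086,-.022,.098)]:
        P=W.reshape(-1,3);P=P[(np.hypot(P[:,0]-x,P[:,1]-y)<.03)&(P[:,2]>.015+.6*h)&(P[:,2]<.015+h*.88)]
        print(n,len(P),circ(P).round(4) if len(P)>5 else '')
a=cv2.imread('pics/fins.png');b=cv2.imread('pics/fint.png')
cv2.imwrite('pics/c5.png',np.hstack([cv2.resize(a[90:240,190:325],(540,600),interpolation=cv2.INTER_CUBIC)]))
cv2.imwrite('pics/c6.png',cv2.resize(b[140:215,240:430],None,fx=4,fy=4,interpolation=cv2.INTER_CUBIC))
E
```

```text
top 12 [ 0.5474 -0.2522  0.0108]
top 19 [ 0.5677 -0.174   0.0131]
top 30 [ 0.5885 -0.0968  0.0162]
top 43 [ 0.6095 -0.0204  0.0188]
scene 25 [ 0.5433 -0.253   0.0093]
scene 36 [ 0.5659 -0.1763  0.0138]
scene 63 [ 0.5866 -0.0998  0.0164]
scene 92 [ 0.6079 -0.023   0.0187]
```

View pics/c5.png

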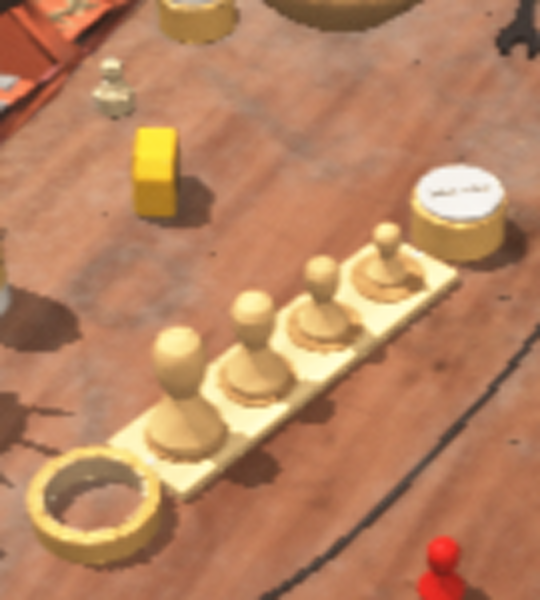

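View pics/c6.png

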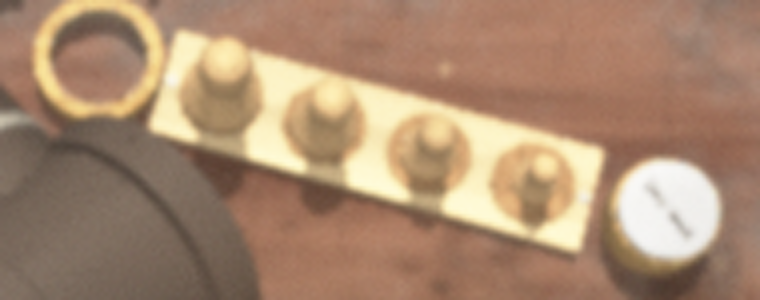

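All four stand upright and centred to within about 1–2 mm. They rise in height from the tin (right) to the tape (left), and the tin and tape are where they were.

```bash
python3 -c "
from cell import ctrl
print(ctrl.close_job())"
```

```text
the job is handed in; nothing more can be done
None
```

The job is handed in at about 32 s of the 112 s: all four finials stand upright on the cork pads, each within about 2 mm of centre, shortest by the wax tin to tallest at the tape end, with the tin and tape left where they were.

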